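# Work the lever of the round waste can and let its lid down softly

## Robot

A 6-joint arm with a two-finger parallel gripper is mounted at the origin on the work surface. World frame = base frame: x ahead of the robot, y to its left, z up, the work surface at z = 0. Lengths are in mm, angles in rad, forces in N, time in s.
With the tool pointing down it reaches from about 425 to 950 mm from the base axis. Payload 3.5 kg.
Tool frame: the origin (TCP) lies at the very end of the fingers, on their centre line; the grasp point (between the pads) lies 19 mm behind it (env.grip_depth is the z of the grasp point in the tool frame, in mm); z points along the fingers, y is the line along which they close (so a half turn about z gives the same grasp; the last joint's range is limited). The gripper opens to 85 mm and grips with 20 to 120 N. Pads are 22 mm wide; open, the fingers measure 114 mm over their backs; the gripper's body (76 mm by 85 mm) begins 54 mm behind the grasp point. The pads swing forward as they close: fully open they stand 13 mm farther back than shut.
Start: joints at [-0.15, 0.286, 1.577, -0, 1.279, -0.15], TCP at [674.986, 0.032, 231.325] pointing down, gripper open.
Joint ranges: [-2.77, 2.77], [-0.9, 2.22], [0.21, 2.48], [-1.53, 4.67], [0.24, 2.81], [-2.84, 2.84]. Speed limits (rad/s): [2.79, 2.79, 3.14, 3.14, 3.14, 3.14].

## Interface

Orientations are given as a unit quaternion [w, x, y, z].
In Python, from station import env gives the robot as it stands. The module is installed in compiled form; this text tells all that it offers.
- The arm moves only by the tool arm_command, never from a script. Its argument "commands" is a list of rows, each a list of 3 entries, a list of its own where there are three numbers: the shift along the world's x, y, z in cm, then the turn, a rotation vector about the world's x, y, z in degrees, then the opening, from 0 (shut) to 1 (fully open). A call has 1 to 5 rows; each row shifts and turns the commanded pose from where the row before left it; what a row does not reach is not made up. A row lasts 1/8 s, in which the tool goes at most 62.5 mm and 10.7 degrees, less where a joint would pass 70% of its speed; a pose out of reach is approached as far as the arm can. A call with a gripper value outside its range is refused whole. The fingers move at their own pace and stop on an object; "squeeze" is the grip in N (left out, the last holds). Time passes only in rows, so rows that do not move let the fingers close. It gives the time, the measured TCP pose, the force, the opening and the grip force at its end, in the units of the state.
- env.get_obs(): the state, without advancing time (a new reading comes with each control period).
- env.capture(name): name is "scene" or "side" or "wrist"; returns (picture, depth): 420x560x3 uint8, red, green, blue; 420x560 float32, mm along the optical axis (not along the pixel's ray), 0 where there is no reading.
- env.calibration(name): a dict with "vertical_fov" (degrees; the focal length in pixels is half the picture's height over the tangent of half this angle, whatever the lens; pixels are square), "cx", "cy" (the principal point, pixels), "distortion" ([k1, k2, p1, p2, k3] as OpenCV has them; the pictures are not rectified), "xyz" and "orientation" of the camera in the world. Camera axes: x right, y down, z forward; pixel columns grow to the right and rows downward; lengths in mm; the calibration is good to about 2 mm. A picture is of the moment at which its call begins: read the wrist's pose just before it. calibration takes no time and is no camera call; for the wrist camera it gives the pose at the moment of the call.
- env.job_done(): hands the job in; it is judged then, once.
The state is a dict: "time_s": time; "joint_pos": joint angles; "qvel": joint speeds; "joint_efforts": joint torques, N m; "position": TCP position; "eef_rot": TCP orientation; "force": force on the tool from outside, world axes, zero at the start; "moment": the same for the moment, N m; "gripper_width": opening from 0.0 (shut) to 1.0 (fully open); "grip_force": force on a finger pad.
Only numpy, scipy, OpenCV 4.12 (cv2) and the standard library are available. Lean on these libraries where they do the work, as an engineer would, in place of code of your own. Each camera call takes 0.05 s, during which the arm holds its last target. There are 200 camera calls.

## Task

My hands are full of used oil filters, so open the round waste can on the bench for me: with your fingertips press its lever all the way down so that the lid stands wide open, and keep it wide open for at least three seconds. Then ease the lever back up under your fingers so that the lid comes down gently and shuts without dropping or slamming, and move clear. Work the lid by its lever only, never by touching the lid, and leave the square can, the gear, the spray bottle and the spanner as they are.

Things in the scene. Friction and masses are not known exactly. Their poses are not given: they have to be found in the camera images.
- round_can: The ROUND lever-operated waste can of bare galvanised steel, bolted to the bench: 178 mm across, 216 mm high with its low-domed lid. Origin at the centre of its underside. Its -x axis points to the front, where the lever's tread sticks out; the lid's hinge runs along its y axis at the back (99 mm behind the centre, 200 mm up). The lid's front edge rises and swings back, away from the tread, as it opens.
- round_lid (a joint): Angle of the round can's lid (189 mm across, with a strap over it to which two side push rods are pinned; not to be touched): 0 shut, 1.2 wide open (lever fully down). A closing spring and its own weight pull it shut at once if the lever is let go, and it slams; a careful hand takes two seconds or more to let it down. It follows the lever almost evenly, about 2.3 rad of lid for 1 rad of lever.
- round_lever (a joint): Angle of the round can's lever: 0 at rest (front end up), 0.52 against its stop, fully down. Pressing the tread down needs about 5 to 9 N all the way; it springs back up and follows the fingers.
- round_tread (a point): Middle of the top face of the rubber-covered tread (48 mm front to back, 80 mm wide, 12 mm thick) on the round can's lever, the place to press. At rest it lies 167 mm in front of the can's centre and 125 mm above the bench, its front edge tilted up 0.27 rad; fully down it is 60 mm above the bench, its front edge tilted down 0.25 rad. It moves on an arc about the pivot point. From the tread's middle to the lid's front edge it is 73 mm, level.
- round_pivot (a point): Middle of the pivot line of the round can's lever (it runs along the can's y axis), 50 mm in front of the can's centre, 80 mm above the bench. The lever is a bail of 9 mm bar that passes both sides of the can (216 mm wide).
- square_can: The SQUARE lever-operated waste can of the same steel, bolted to the bench: 172 mm by 172 mm, 213 mm high, with the same size of lever and tread at its -x front. Origin at the centre of its underside. To be left shut.
- square_lid (a joint): Angle of the square can's lid: 0 shut, 1.2 wide open. Must stay shut.
- square_tread (a point): Middle of the top face of the tread on the square can's lever, built like the other one. Not to be pressed.
- gear_mid (a point): Bystander: centre of a loose bronze gear wheel, 66 mm across and 30 mm high, lying flat on the bench between the robot and the cans.
- sprayer_mid (a point): Bystander: a point 100 mm up in a loose white spray bottle, 68 mm across and 205 mm high with its black head, standing on the right of the bench.
- spanner: Bystander: a loose steel spanner 190 mm long lying on the bench near the robot. Origin at its underside, middle.

How it is judged (in metres and radians):
On the way:
1. the round can's lid is held wide open (at least 1.05 of 1.2 rad) for 2.5 s on end (value of joint round_lid above 1.05 rad), for 2.5 s.
At the end, for the whole second after the job is handed in: The round can's lid is shut (within 0.05 rad) and its lever is back up at rest (within 0.04 rad), the square can is shut, and the gear, spray bottle and spanner are within 20 mm of where they were (value of joint each of round_lid, square_lid below 0.05 rad and value of joint round_lever below 0.04 rad and distance of each of gear_mid, sprayer_mid, spanner from where it was at the start of the episode below 0.02 m); the robot touches nothing.
It fails at once if the round can's lid drops or slams: it falls faster than 2.5 rad/s (velocity of joint round_lid below -2.5 rad/s).
It fails at once if the robot touches the round can's lid instead of working it by the lever (contact force between any of the fingers, the arm and round_lid above 1 N).
It fails at once if the square can is opened (value of joint square_lid above 0.15 rad).
It fails at once if the gear, the spray bottle or the spanner is lifted or pushed away by more than 20 mm (distance of any of gear_mid, sprayer_mid, spanner from where it was at the start of the episode above 0.02 m).
It also fails if it takes over 45 s, if anything falls off the work surface, if the arm or the gripper's body presses on something with over 40 N, if the wrist force passes 120 N, or if a joint passes its speed limit or range.

## Working session

There is one attempt and no reset: what is moved stays moved. The work goes in short steps, Python scripts to look and compute and a tool call to move; the robot and the scene stay as the last step left them, time stands still between calls to the robot, and variables do not carry over. Pictures are saved under pics/ and viewed, at most 10 in all, crops included, and the job is handed in when it is done.

Besides the shell and the picture viewer there is one more tool, called after ">>>" as name(argument=value, ...), one argument or row to a line, values as JSON. arm_command: Moves the arm, as the interface text tells. Its arguments: {"type":"object","properties":{"commands":{"type":"array","items":{"type":"array"}},"squeeze":{"type":"number"}},"required":["commands"]}

```bash
mkdir -p pics
cat > h.py <<'E'
from station import env
import numpy as np, cv2
from scipy.spatial.transform import Rotation as R
def cloud(name):
    c=env.calibration(name); im,d=env.capture(name)
    h,w=d.shape; f=h/2/np.tan(np.radians(c["vertical_fov"])/2)
    K=np.array([[f,0,c["cx"]],[0,f,c["cy"]],[0,0,1]])
    v,u=np.mgrid[:h,:w]
    n=cv2.undistortPoints(np.stack([u,v],-1).reshape(-1,1,2).astype(np.float64),K,np.array(c["distortion"],float)).reshape(h,w,2)
    P=np.dstack([n*d[...,None],d])
    q=c["orientation"]; Rm=R.from_quat([q[1],q[2],q[3],q[0]]).as_matrix()
    W=P@Rm.T+np.array(c["xyz"]); W[d==0]=np.nan
    return im,d,W
E
python3 - <<'E'
from h import *
for n in("scene","side"):
    im,d,W=cloud(n); cv2.imwrite(f"pics/{n}.png",im[...,::-1]); np.save(f"pics/{n}.npy",W); print(n,env.calibration(n)["xyz"],(d>0).mean())
print(env.get_obs())
E
```

```text
scene [ 716.82098997 -811.39282263  949.72466181] 0.9959268707482993
side [ 248.03572266 -576.36220268  803.5448476 ] 0.9959948979591837
{'time_s': 0.1, 'joint_pos': array([-1.50018902e-01,  2.87151212e-01,  1.57801296e+00, -9.57043501e-06,
        1.27860736e+00, -1.50006396e-01]), 'qvel': array([ 0.00100102, -0.00212567, -0.00214092, -0.00031356, -0.00121264,
        0.00039904]), 'joint_efforts': array([ 1.14915063e-03, -4.07295120e+01, -2.93698221e+01, -1.06323112e-04,
        3.42678482e-03, -4.41654265e-06]), 'position': array([6.74411653e+02, 1.03454665e-01, 2.30045618e+02]), 'eef_rot': array([-8.74110895e-04,  7.07109805e-01,  7.07102918e-01, -6.50257388e-04]), 'force': array([-0.39161807, -0.58274069,  0.31970103]), 'moment': array([ 0.01835283, -0.04609258,  0.06375995]), 'grip_force': 0.0, 'gripper_width': 1.0030617422188788}
```

View pics/scene.png

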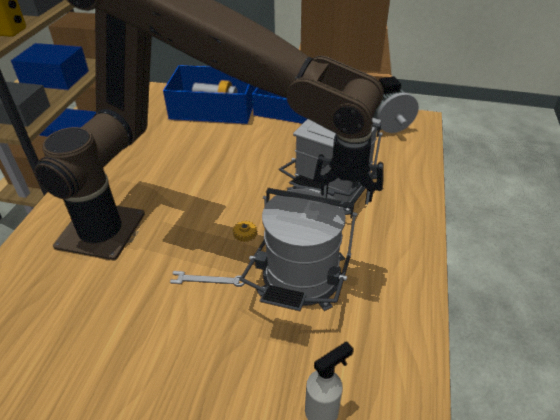

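View pics/side.png

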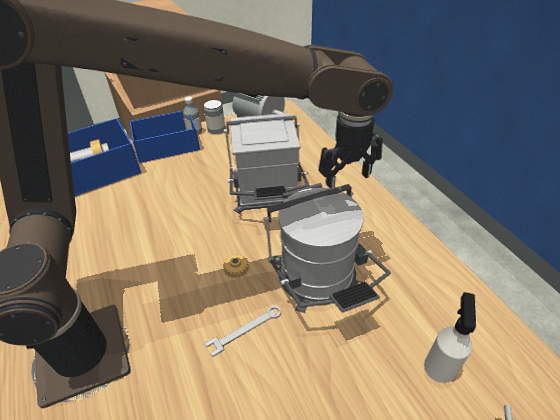

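The scene view shows the round can at about (303,240), with its black tread at (283,297), facing the scene camera. The side view has the tread at (356,297). The gripper is beyond the can, near the square can.

Run:
```python
from h import *
for n,c,r in(("scene",(283,297),22),("side",(356,297),26)):
    W=np.load(f"pics/{n}.npy"); im=cv2.imread(f"pics/{n}.png")
    g=im.max(2); box=np.zeros(g.shape,bool); box[c[1]-r:c[1]+r,c[0]-r:c[0]+r]=1
    m=box&(g<60)&(W[...,2]>105)&(W[...,2]<150)
    P=W[m]; mu=np.median(P,0); P=P[np.linalg.norm(P-mu,axis=1)<60]
    rect=cv2.minAreaRect(P[:,:2].astype(np.float32)); u,s,v=np.linalg.svd(P-P.mean(0),full_matrices=False)
    print(n,m.sum(),P.mean(0).round(1),rect,"normal",v[2].round(3))
    # can body/lid
    m=(W[...,2]>185)&(W[...,2]<222)&(np.linalg.norm(W[...,:2]-mu[:2],axis=2)<290)
    k,l,st,ce=cv2.connectedComponentsWithStats(m.astype(np.uint8))
    for i in range(1,k):
        if st[i,4]>400:
            Q=W[l==i]; print("lid",st[i],Q.mean(0).round(1),cv2.minEnclosingCircle(Q[:,:2].astype(np.float32)))
    m=(W[...,2]>90)&(W[...,2]<180)&(np.linalg.norm(W[...,:2]-mu[:2],axis=2)<160)&(g>70)
    Q=W[m][:,:2]; 
    A=np.c_[2*Q,np.ones(len(Q))]; 
    for _ in range(6):
        s=np.linalg.lstsq(A,(Q**2).sum(1),rcond=None)[0]; rad=np.sqrt(s[2]+s[0]**2+s[1]**2)
        e=abs(np.linalg.norm(Q-s[:2],axis=1)-rad); k=e<max(4,np.percentile(e,85)); Q=Q[k];A=A[k]
    print("body",s[:2],rad,len(Q))
    for nm,col in(("px",None),): pass
    z=W[...,2]; bench=(z>12)
    print("gear/sprayer", W[232,244] if n=="scene" else W[266,236], W[398,322] if n=="scene" else W[360,447])
```

```text
scene 629 [ 575.2 -203.9  125.1] ((570.0374145507812, -202.38125610351562), (52.923614501953125, 97.6468276977539), 85.54991149902344) normal [0.019 0.241 0.97 ]
lid [ 262  184   95   67 4371] [586.2 -41.8 209.8] ((584.0122680664062, -10.343033790588379), 117.7496566772461)
lid [314 341  40  34 648] [ 702.2 -370.   201.9] ((702.7342529296875, -366.5194091796875), 38.31636428833008)
body [ 547.25632287 -146.56427173] 79.03022961906612 328
gear/sprayer [406.31177727  59.43293586  21.59450508] [ 692.54331229 -405.26774231  115.88250204]
side 620 [ 572.9 -202.6  124.8] ((574.3759155273438, -202.4111785888672), (51.43935012817383, 88.08735656738281), 89.32466125488281) normal [0.013 0.252 0.968]
lid [ 263  183  100   69 4629] [576.6 -39.5 209.6] ((584.6688232421875, -9.248913764953613), 118.4168472290039)
lid [460 292  16  41 548] [ 696.7 -369.3  201.3] ((702.175048828125, -367.1939697265625), 38.44194793701172)
body [ 546.01063647 -147.53891662] 75.85609997310192 886
gear/sprayer [401.30936712  62.64758544  22.49366785] [ 664.51430304 -395.06757529   93.72537885]
```

>>> arm_command(
  commands=[
    [[0, 0, 3], [0, 0, 0], 0],
    [[0, 0, 4], [0, 0, 0], 0],
    [[0, 0, 3], [0, 0, 0], 0],
    [[-2, -4, 0], [0, 0, 0], 0],
    [[-2, -4, 0], [0, 0, 0], 0],
  ],
  squeeze=30,
)

```text
time_s: 0.72
position: [634.5, -80.4, 331.3]
eef_rot: [0.0, 0.707, 0.708, -0.0]
force: [-0.0, -0.3, -0.5]
gripper_width: -0.001
grip_force: 0.0
```

>>> arm_command(
  commands=[
    [[-2, -4, 0], [0, 0, 0], 0],
    [[-2, -4, 0], [0, 0, 0], 0],
    [[-2, -4, 0], [0, 0, 0], 0],
    [[0, -1, 0], [0, 0, 0], 0],
    [[0, 0, 0], [0, 0, 0], 0],
  ],
)

```text
time_s: 1.35
position: [575.0, -210.1, 330.8]
eef_rot: [-0.001, 0.707, 0.707, 0.0]
force: [0.3, -0.1, -0.0]
gripper_width: 0.003
grip_force: 0.0
```

Descend to about 160 mm and look.

>>> arm_command(
  commands=[
    [[0, 0, -4], [0, 0, 0], 0],
    [[0, 0, -4], [0, 0, 0], 0],
    [[0, 0, -4], [0, 0, 0], 0],
    [[0, 0, -4], [0, 0, 0], 0],
    [[0, 0, 0], [0, 0, 0], 0],
  ],
)

```text
time_s: 1.98
position: [573.2, -207.1, 166.8]
eef_rot: [-0.005, 0.706, 0.708, -0.001]
force: [-0.1, 0.3, -0.4]
gripper_width: -0.0
grip_force: 0.0
```

Run:
```python
from h import *
a=cloud("scene")[0][150:350,180:420]; b=cloud("side")[0][150:350,220:460]
cv2.imwrite("pics/above.png",cv2.resize(np.hstack([a,b])[...,::-1],None,fx=1.6,fy=1.6))
print(env.get_obs()["position"])
```

```text
[ 575.8895777  -209.18132402  172.21994151]
```

View pics/above.png

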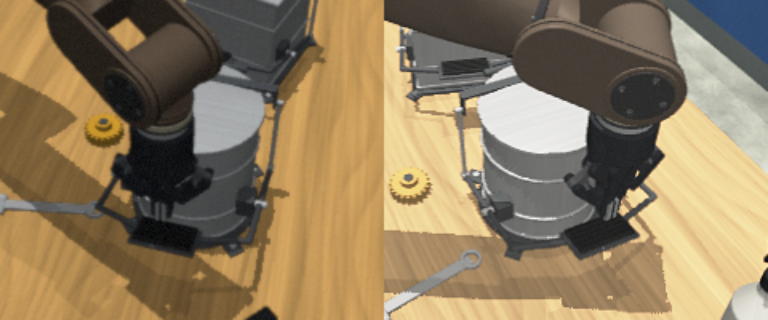

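The closed fingers hang over the middle of the tread (crop pixels about (165,225) and (605,225)), and the hand is clear of the lid. Now pressing along the arc.

>>> arm_command(
  commands=[
    [[0, 0, -1.5], [0, 0, 0], 0],
    [[0, 0, -1.5], [0, 0, 0], 0],
    [[0, 0, -0.8], [0, 0, 0], 0],
    [[0, 0, -0.5], [0, 0, 0], 0],
    [[0, 0, -0.5], [0, 0, 0], 0],
  ],
)

```text
time_s: 2.7
position: [575.0, -211.0, 125.1]
eef_rot: [0.001, 0.707, 0.707, -0.001]
force: [-3.6, -1.0, 8.0]
gripper_width: 0.001
grip_force: 3.7
```

>>> arm_command(
  commands=[
    [[0, -0.1, -0.5], [0, 0, 0], 0],
    [[0, -0.1, -0.5], [0, 0, 0], 0],
    [[0, -0.1, -0.5], [0, 0, 0], 0],
    [[0, -0.1, -0.5], [0, 0, 0], 0],
    [[0, -0.1, -0.5], [0, 0, 0], 0],
  ],
)

```text
time_s: 3.32
position: [575.1, -216.6, 100.6]
eef_rot: [0.001, 0.707, 0.707, -0.001]
force: [-4.9, -0.7, 8.0]
gripper_width: -0.011
grip_force: 3.9
```

>>> arm_command(
  commands=[
    [[0, 0, -0.5], [0, 0, 0], 0],
    [[0, 0, -0.5], [0, 0, 0], 0],
    [[0, 0, -0.5], [0, 0, 0], 0],
    [[0, 0, -0.5], [0, 0, 0], 0],
    [[0, 0, -0.5], [0, 0, 0], 0],
  ],
)

```text
time_s: 3.95
position: [575.6, -217.7, 76.2]
eef_rot: [0.002, 0.707, 0.707, -0.001]
force: [-4.7, -3.6, 9.0]
gripper_width: 0.001
grip_force: 4.7
```

>>> arm_command(
  commands=[
    [[0, 0, -0.5], [0, 0, 0], 0],
    [[0, 0, -0.3], [0, 0, 0], 0],
    [[0, 0, -0.2], [0, 0, 0], 0],
    [[0, 0, -0.2], [0, 0, 0], 0],
    [[0, 0, -0.2], [0, 0, 0], 0],
  ],
)

```text
time_s: 4.58
position: [575.7, -216.6, 61.8]
eef_rot: [0.001, 0.707, 0.707, -0.001]
force: [-3.0, -1.0, 8.2]
gripper_width: -0.001
grip_force: 4.1
```

>>> arm_command(
  commands=[
    [[0, 0, -0.1], [0, 0, 0], 0],
    [[0, 0, -0.1], [0, 0, 0], 0],
    [[0, 0, 0], [0, 0, 0], 0],
  ],
)

```text
time_s: 4.95
position: [575.7, -216.2, 59.6]
eef_rot: [0.001, 0.707, 0.707, -0.0]
force: [-3.1, -0.4, 7.6]
gripper_width: 0.002
grip_force: 3.9
```

Run:
```python
from h import *
a=cloud("scene")[0][100:350,180:430]; b=cloud("side")[0][100:350,220:470]
cv2.imwrite("pics/open.png",cv2.resize(np.hstack([a,b])[...,::-1],None,fx=1.6,fy=1.6))
print(env.get_obs()["position"],env.get_obs()["force"])
```

```text
[ 575.68345219 -216.21016935   59.63337264] [-2.25058223  0.02375502  7.35829268]
```

View pics/open.png

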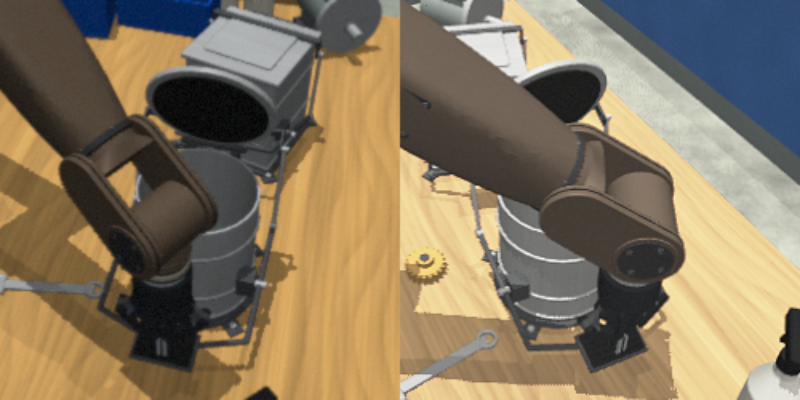

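The lid stands wide open (its underside shows at crop (210,105)) and is well clear of the arm. I'll press on to the stop and hold.

>>> arm_command(
  commands=[
    [[0, 0, -0.1], [0, 0, 0], 0],
    [[0, 0, -0.1], [0, 0, 0], 0],
    [[0, 0, 0], [0, 0, 0], 0],
    [[0, 0, 0], [0, 0, 0], 0],
    [[0, 0, 0], [0, 0, 0], 0],
  ],
)

```text
time_s: 5.68
position: [575.8, -216.3, 59.4]
eef_rot: [0.001, 0.707, 0.707, -0.001]
force: [-7.0, 1.1, 15.9]
gripper_width: 0.001
grip_force: 7.3
```

Run:
```python
from h import *
W=cloud("scene")[2]; P=W[(W[...,2]>215)&(abs(W[...,0]-600)<110)&(W[...,1]>-40)&(W[...,1]<140)&(W[...,2]<420)]
print(len(P),P[:,2].max()); im=cv2.imread("pics/scene.png")
# lid underside plane: black ellipse at about (312,166)
Q=W[155:176,290:325].reshape(-1,3);Q=Q[~np.isnan(Q[:,0])]; n=np.linalg.svd(Q-Q.mean(0),full_matrices=False)[2][2]; print(Q.mean(0),n,"angle",np.arccos(abs(n[2])))
```

```text
3135 382.9835313521928
[579.4342888   20.57682117 306.25320609] [0.05611602 0.9294319  0.36470169] angle 1.1974839146628873
```

At the stop: force 16 N, lid angle about 1.2 rad. Hold for more than 3 s.

>>> arm_command(
  commands=[
    [[0, 0, 0], [0, 0, 0], 0],
    [[0, 0, 0], [0, 0, 0], 0],
    [[0, 0, 0], [0, 0, 0], 0],
    [[0, 0, 0], [0, 0, 0], 0],
    [[0, 0, 0], [0, 0, 0], 0],
  ],
)

```text
time_s: 6.35
position: [575.8, -216.3, 59.4]
eef_rot: [0.001, 0.707, 0.707, -0.001]
force: [-6.3, -0.1, 14.7]
gripper_width: 0.003
grip_force: 7.3
```

>>> arm_command(
  commands=[
    [[0, 0, 0], [0, 0, 0], 0],
    [[0, 0, 0], [0, 0, 0], 0],
    [[0, 0, 0], [0, 0, 0], 0],
    [[0, 0, 0], [0, 0, 0], 0],
    [[0, 0, 0], [0, 0, 0], 0],
  ],
)

```text
time_s: 6.98
position: [575.8, -216.3, 59.4]
eef_rot: [0.001, 0.707, 0.707, -0.001]
force: [-6.2, 1.1, 15.7]
gripper_width: 0.002
grip_force: 7.3
```

>>> arm_command(
  commands=[
    [[0, 0, 0], [0, 0, 0], 0],
    [[0, 0, 0], [0, 0, 0], 0],
    [[0, 0, 0], [0, 0, 0], 0],
    [[0, 0, 0], [0, 0, 0], 0],
    [[0, 0, 0], [0, 0, 0], 0],
  ],
)

```text
time_s: 7.6
position: [575.8, -216.3, 59.4]
eef_rot: [0.001, 0.707, 0.707, -0.001]
force: [-6.5, 1.0, 15.7]
gripper_width: 0.002
grip_force: 7.3
```

>>> arm_command(
  commands=[
    [[0, 0, 0], [0, 0, 0], 0],
    [[0, 0, 0], [0, 0, 0], 0],
    [[0, 0, 0], [0, 0, 0], 0],
    [[0, 0, 0], [0, 0, 0], 0],
    [[0, 0, 0], [0, 0, 0], 0],
  ],
)

```text
time_s: 8.22
position: [575.8, -216.3, 59.4]
eef_rot: [0.001, 0.707, 0.707, -0.001]
force: [-7.2, 0.7, 15.4]
gripper_width: 0.002
grip_force: 7.3
```

>>> arm_command(
  commands=[
    [[0, 0, 0], [0, 0, 0], 0],
    [[0, 0, 0], [0, 0, 0], 0],
    [[0, 0, 0], [0, 0, 0], 0],
    [[0, 0, 0], [0, 0, 0], 0],
    [[0, 0, 0], [0, 0, 0], 0],
  ],
)

```text
time_s: 8.85
position: [575.8, -216.3, 59.4]
eef_rot: [0.001, 0.707, 0.707, -0.001]
force: [-6.2, 0.5, 14.5]
gripper_width: -0.0
grip_force: 7.3
```

>>> arm_command(
  commands=[
    [[0, 0, 0.2], [0, 0, 0], 0],
    [[0, 0, 0.2], [0, 0, 0], 0],
    [[0, 0, 0.3], [0, 0, 0], 0],
    [[0, 0, 0.3], [0, 0, 0], 0],
    [[0, 0, 0.3], [0, 0, 0], 0],
  ],
)

```text
time_s: 9.48
position: [575.6, -217.3, 70.5]
eef_rot: [0.002, 0.707, 0.707, -0.001]
force: [-3.8, -4.0, 5.4]
gripper_width: 0.001
grip_force: 3.1
```

>>> arm_command(
  commands=[
    [[0, 0, 0.3], [0, 0, 0], 0],
    [[0, 0, 0.3], [0, 0, 0], 0],
    [[0, 0, 0.3], [0, 0, 0], 0],
    [[0, 0, 0.3], [0, 0, 0], 0],
    [[0, 0, 0.3], [0, 0, 0], 0],
  ],
)

```text
time_s: 10.1
position: [575.8, -217.4, 85.7]
eef_rot: [0.002, 0.707, 0.707, -0.001]
force: [-2.7, -2.9, 6.5]
gripper_width: 0.004
grip_force: 3.0
```

Going well; the lever follows the fingers. Next 30 mm up, easing y back along the arc.

>>> arm_command(
  commands=[
    [[0, 0, 0.3], [0, 0, 0], 0],
    [[0, 0, 0.3], [0, 0, 0], 0],
    [[0, 0, 0.3], [0, 0, 0], 0],
    [[0, 0, 0.3], [0, 0, 0], 0],
    [[0, 0, 0.3], [0, 0, 0], 0],
  ],
)

```text
time_s: 10.72
position: [575.8, -216.0, 100.3]
eef_rot: [0.001, 0.707, 0.707, -0.0]
force: [-2.1, -0.2, 5.0]
gripper_width: 0.001
grip_force: 2.5
```

>>> arm_command(
  commands=[
    [[0, 0.1, 0.3], [0, 0, 0], 0],
    [[0, 0.1, 0.3], [0, 0, 0], 0],
    [[0, 0.1, 0.3], [0, 0, 0], 0],
    [[0, 0.1, 0.3], [0, 0, 0], 0],
    [[0, 0.1, 0.2], [0, 0, 0], 0],
  ],
)

```text
time_s: 11.35
position: [576.4, -212.1, 115.1]
eef_rot: [0.003, 0.707, 0.707, -0.0]
force: [-1.2, -3.1, 5.2]
gripper_width: 0.002
grip_force: 2.7
```

>>> arm_command(
  commands=[
    [[0, 0, 0.2], [0, 0, 0], 0],
    [[0, 0, 0.2], [0, 0, 0], 0],
    [[0, 0, 0.2], [0, 0, 0], 0],
    [[0, 0, 0.2], [0, 0, 0], 0],
    [[0, 0, 0.1], [0, 0, 0], 0],
  ],
)

```text
time_s: 11.98
position: [576.3, -210.0, 122.8]
eef_rot: [0.002, 0.707, 0.707, 0.001]
force: [0.8, 2.5, 5.7]
gripper_width: -0.001
grip_force: 2.6
```

>>> arm_command(
  commands=[
    [[0, 0, 0.1], [0, 0, 0], 0],
    [[0, 0, 0.1], [0, 0, 0], 0],
    [[0, 0, 0.1], [0, 0, 0], 0],
    [[0, 0, 0.1], [0, 0, 0], 0],
    [[0, 0, 0.1], [0, 0, 0], 0],
  ],
)

```text
time_s: 12.6
position: [574.9, -209.7, 126.2]
eef_rot: [-0.0, 0.707, 0.707, 0.0]
force: [2.7, 2.8, 4.3]
gripper_width: -0.001
grip_force: 2.6
```

>>> arm_command(
  commands=[
    [[0, 0, 0.1], [0, 0, 0], 0],
    [[0, 0, 0.1], [0, 0, 0], 0],
    [[0, 0, 0.1], [0, 0, 0], 0],
    [[0, 0, 0.1], [0, 0, 0], 0],
    [[0, 0, 0.1], [0, 0, 0], 0],
  ],
)

```text
time_s: 13.22
position: [573.9, -210.5, 130.3]
eef_rot: [-0.001, 0.707, 0.707, -0.001]
force: [-0.6, -0.4, -0.5]
gripper_width: 0.001
grip_force: 0.1
```

>>> arm_command(
  commands=[
    [[0, 0, 0.1], [0, 0, 0], 0],
    [[0, 0, 0.1], [0, 0, 0], 0],
    [[0, 0, 0.1], [0, 0, 0], 0],
    [[0, 0, 0.1], [0, 0, 0], 0],
    [[0, 0, 0.1], [0, 0, 0], 0],
  ],
)

```text
time_s: 13.85
position: [575.0, -210.0, 136.4]
eef_rot: [0.0, 0.707, 0.707, -0.0]
force: [0.2, -0.2, 0.3]
gripper_width: -0.001
grip_force: 0.0
```

The force is zero, so the fingers are off the tread. Move clear, straight up with a little forward shift.

>>> arm_command(
  commands=[
    [[0, -0.5, 2], [0, 0, 0], 0],
    [[0, -0.5, 4], [0, 0, 0], 0],
    [[0, -0.5, 4], [0, 0, 0], 0],
    [[0, 0, 4], [0, 0, 0], 0],
    [[0, 0, 3], [0, 0, 0], 0],
  ],
)

```text
time_s: 14.48
position: [575.4, -225.6, 310.7]
eef_rot: [0.002, 0.707, 0.707, 0.001]
force: [-0.5, 0.1, -0.8]
gripper_width: -0.002
grip_force: 0.0
```

>>> arm_command(
  commands=[
    [[0, 0, 0], [0, 0, 0], 0],
    [[0, 0, 0], [0, 0, 0], 0],
    [[0, 0, 0], [0, 0, 0], 0],
    [[0, 0, 0], [0, 0, 0], 0],
  ],
)

```text
time_s: 14.98
position: [574.5, -224.7, 304.7]
eef_rot: [-0.001, 0.707, 0.707, -0.0]
force: [0.2, 0.1, 0.3]
gripper_width: 0.002
grip_force: 0.0
```

Run:
```python
from h import *
im,d,W=cloud("side"); cv2.imwrite("pics/end.png",im[...,::-1])
m=(im.max(2)<60)&(abs(W[...,0]-574)<40)&(abs(W[...,1]+203)<28)&(W[...,2]>40)&(W[...,2]<150)
print(W[m].mean(0),m.sum(),env.get_obs()["force"])
```

```text
[ 572.30278878 -203.50234618  124.74570847] 650 [-1.42680968 -0.0578365   0.59586385]
```

View pics/end.png

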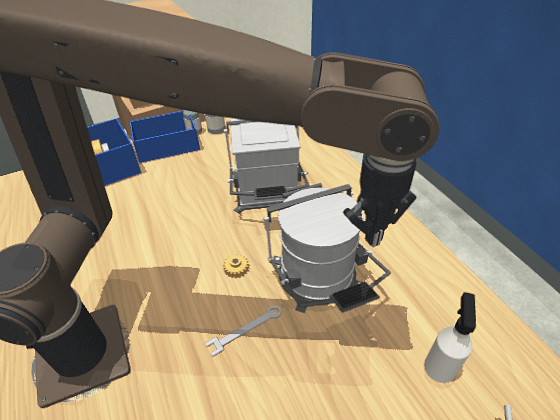

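The lid is shut and the tread is back at its rest height (124.7 mm, pixel (356,297)). The gear, spanner and bottle look unmoved, and the arm is clear.

```bash
python3 -c "
from station import env
print(env.job_done())"
```

```text
the job is handed in; nothing more can be done
None
```

I opened the round can with its lever, held the lid wide open (about 1.2 rad) for over 3 s, then let it down gently over about 4 s until it shut, moved the arm clear and handed the job in; the last picture shows the square can shut and the gear, spray bottle and spanner where they were.

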